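# Turn the lazy susan the safe way and fetch the tape measure

### The job

The chrome tape measure sits at the back of the lazy susan, under the slatted upper shelf, and the tall handbell beside it is too tall to pass under those slats. Turn the lazy susan by its rim, the way that keeps the bell's handle from hitting them, until the tape measure has come right round to the front; then put the tape measure upright in the blue-lined wooden tray. Leave the bell and the blue paperweight standing on the lazy susan and do not disturb the house key.

Things in the scene. Friction and masses are not known exactly. Their poses are not given: they have to be found in the camera images.
- turntable (a joint): rotation of the lazy susan in rad about the upright axis through its middle; 0 at the start, grows anticlockwise seen from above; turns either way by more than half a turn and stays where it is left
- turntable_center (a point): centre of the lazy susan's floor, 24 mm above the shelf surface, on the turning axis; its axes turn with it. Around the floor stands a pale raised rim, 10 mm thick (radius 140 to 150 mm), top 56 mm above the shelf surface, that can be pinched from above
- half_shelf: fixed white upper shelf of three slats along y on two side panels, over the back of the lazy susan. Origin on the shelf surface below the turning axis; -x is the open front. Slats: 25 mm wide, middles at x = 52, 120, 187 mm, y -185 to +185, underside at 149, top 167 mm (a plant on them to 252 mm); side panels 18 mm thick at y = -176 and +176 mm below; far side open
- bell: copper handbell with dark wooden handle standing at the left or right of the lazy susan (it varies); 72 mm wide at the lip, narrowing to 24 mm at 58 mm up, handle up to 24 mm thick, 150 mm tall, so it reaches 174 mm above the shelf surface; origin at the centre of its underside, z up the handle
- paperweight: blue glass domed marble paperweight, 68 mm wide and 50 mm tall, standing on the lazy susan across from the bell; origin at the centre of its underside; low enough to pass under the slats
- tape: chrome tape measure with black and yellow discs on its sides, 75 mm long (its x; a small yellow tab sticks out 10 mm at the foot of the -x end), 38 mm wide (its y), 65 mm tall (z up); origin at the centre of its underside; at the start at the back of the lazy susan, about 80 mm from the axis
- tray: fixed dark wooden tray with blue lining, outside 152 x 122 mm (x, y), 26 mm tall, walls 6 mm, inner floor 6 mm above the shelf surface; origin at the centre of its underside
- key: brass house key lying on the shelf beyond the tray, 108 mm long (its x), 36 mm wide, 7 mm thick; origin at its middle on the underside
Things that resemble listed ones, but are neither listed nor needed, are in the scene too. What is shaped like the tape but pink is not meant.

How it is judged:
By the outcome, as a careful person would: the job done as asked, in the order asked, and still so for the second after the job is handed in, with the robot touching nothing.
It also fails if it takes over 72 s, if anything falls off the work surface, if the arm or the gripper's body presses on something with over 40 N, if the wrist force passes 120 N, or if a joint passes its speed limit or range.

### The arm

A 7-joint arm with a two-finger parallel gripper is mounted at the origin on the work surface. World frame = base frame: x ahead of the robot, y to its left, z up, the work surface at z = 0. Lengths are in m, angles in rad, forces in N, time in s.
With the tool pointing down it reaches from about 0.425 to 1.025 m from the base axis. Payload 3.6 kg.
Tool frame: the origin (TCP) lies midway between the tips of the shut fingers; the grasp point (between the pads) lies 19 mm behind it; z points along the fingers, y is the line along which they close (so a half turn about z gives the same grasp; the last joint's range is limited). The gripper opens to 85 mm and grips with 20 to 120 N. Pads are 22 mm wide; open, the fingers measure 114 mm over their backs; the gripper's body (76 mm by 85 mm) begins 54 mm behind the grasp point. The pads swing forward as they close: fully open they stand 13 mm farther back than shut.
Start: joints at [-1.347, 0.591, 0.048, 1.609, -0.033, 0.943, -0.034], TCP at [0.226, 0.689, 0.231] pointing down, gripper open.
Joint ranges: [-2.69, 2.69], [-0.47, 2.24], [-1.27, 1.36], [0.19, 2.51], [-1.53, 4.68], [0.08, 2.07], [-3.09, 3.09]. Speed limits (rad/s): [2.57, 2.57, 3.14, 3.14, 3.14, 3.14, 3.14].

### API

Orientations are given as a unit quaternion [w, x, y, z].
In Python, from bench import bot, vision, ticket gives the robot as it stands.
- The arm moves only by the shell command python3 -m creep 'ROWS'. ROWS is JSON, a list of rows, each a list of 7 numbers: the opening, from -1 (shut) to 1 (fully open), then the shift along the tool's x, y, z in mm, then the turn, a rotation vector about the tool's x, y, z in degrees. In form: [[gripper, tx, ty, tz, ax, ay, az], ...]. A call has 1 to 5 rows; each row is the pose to reach, as a shift and turn from the pose commanded when the call began, along the tool's axes at that moment; what a row does not reach only later rows make up. A row lasts 1/12 s, in which the tool goes at most 41.7 mm and 7.16 degrees, less where a joint would pass 70% of its speed; a pose out of reach is approached as far as the arm can. A call with a gripper value outside its range is refused whole. The fingers move at their own pace and stop on an object; the grip force is fixed at half the most. Time passes only in rows, so rows that repeat a pose let the fingers close. It gives the time, the measured TCP pose, the force, the opening and the grip force at its end, in the units of the state.
- bot.get_obs(): the state, without advancing time (a new reading comes with each control period).
- vision.grab_frame(name): name is "side" or "top" or "wrist"; returns the picture (384x512x3 uint8, blue, green, red); there is no depth.
- vision.camera_params(name): a dict with "fx", "fy", "cx", "cy" (pixels), "k1" (the pictures are not rectified: a ray, as slopes to the right and down, at radius r is drawn at 1 + k1 r^2 times it, then the intrinsics apply), "cam_to_world" (4x4, takes a point from camera to world coordinates); the wrist camera has in their place "hand_eye" (4x4, takes a point from camera to tool coordinates, whose origin is the TCP and whose axes are the flange's). Camera axes: x right, y down, z forward; pixel columns grow to the right and rows downward; lengths in m; the calibration is good to about 2 mm. A picture is of the moment at which its call begins: read the wrist's pose just before it. camera_params takes no time and is no camera call.
- ticket.hand_in(): hands the job in; it is judged then, once.
The state is a dict: "t": time; "joints": joint angles; "joint_vel": joint speeds; "tau": joint torques, N m; "position": TCP position; "ee_rot": TCP orientation; "ft_force": force on the tool from outside, world axes, zero at the start; "torque": the same for the moment, N m; "opening": opening from 0.0 (shut) to 1.0 (fully open); "gripper_force": force on a finger pad.
Only numpy, scipy, OpenCV 4.12 (cv2) and the standard library are available. Lean on these libraries where they do the work, as an engineer would, in place of code of your own. Each camera call takes 0.05 s, during which the arm holds its last target. There are 200 camera calls.

## Working session

There is one attempt and no reset: what is moved stays moved. The work goes in short steps, Python scripts to look and compute and a shell command to move; the robot and the scene stay as the last step left them, time stands still between calls to the robot, and variables do not carry over. Pictures are saved under pics/ and viewed, at most 12 in all, crops included, and the job is handed in when it is done.

```bash
mkdir -p pics; ls
python3 - <<'E'
from bench import bot,vision
import cv2,numpy as np
o=bot.get_obs();print(o['t'],o['position'],o['ee_rot'],o['opening'])
for n in('side','top'):
    cv2.imwrite(f'pics/{n}0.png',vision.grab_frame(n))
for n in('side','top','wrist'):
    p=vision.camera_params(n);print(n,{k:np.round(v,4).tolist() for k,v in p.items()})
E
```

```text
pics
0.0 [0.22556478 0.68811465 0.23012958] [-1.23810048e-04  1.57673900e-01  9.87490558e-01 -1.15038916e-03] 0.9937451775293434
side {'fx': 377.3508, 'fy': 377.3508, 'cx': 247.9975, 'cy': 192.4939, 'k1': 0.0193, 'cam_to_world': [[-0.9391, -0.2364, 0.2495, 0.2856], [-0.3429, 0.5965, -0.7256, 0.6812], [0.0227, -0.767, -0.6413, 0.6866], [0.0, 0.0, 0.0, 1.0]]}
top {'fx': 375.1506, 'fy': 375.1506, 'cx': 262.3799, 'cy': 187.0377, 'k1': -0.0192, 'cam_to_world': [[0.0058, -0.9955, 0.0949, 0.4163], [-0.9998, -0.0039, 0.0201, -0.0463], [-0.0196, -0.0949, -0.9953, 1.2424], [0.0, 0.0, 0.0, 1.0]]}
wrist {'fx': 315.4994, 'fy': 315.4994, 'cx': 253.9313, 'cy': 199.0412, 'k1': -0.0575, 'hand_eye': [[-0.0006, -0.9472, -0.3207, 0.0822], [1.0, -0.0004, -0.0008, -0.0001], [0.0007, -0.3207, 0.9472, -0.1427], [0.0, 0.0, 0.0, 1.0]]}
```

View pics/top0.png

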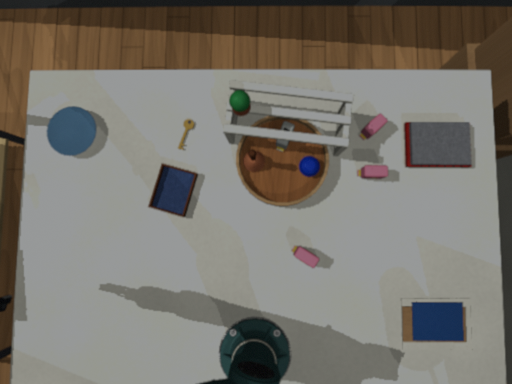

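View pics/side0.png

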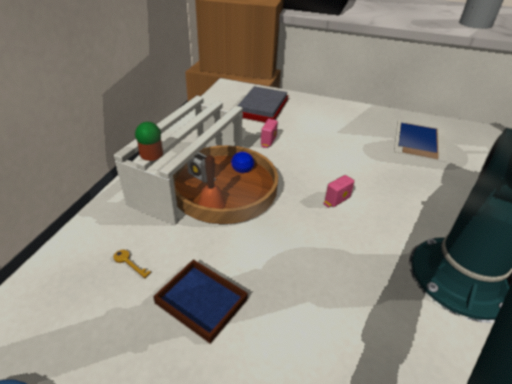

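The top view shows the lazy susan at (282,161), the bell on its left (252,160), the paperweight on its right (310,167), the tape at the back (285,132), the tray at (173,190) and the key at (187,134). The side view agrees. With the bell on the left, the turn must be anticlockwise, so the bell goes round the front. Next I measure.

```bash
cat > h.py <<'E'
from bench import bot,vision
import cv2,numpy as np
from scipy.spatial.transform import Rotation as Ro
def tool():
    o=bot.get_obs();T=np.eye(4);q=o['ee_rot'];T[:3,:3]=Ro.from_quat([q[1],q[2],q[3],q[0]]).as_matrix();T[:3,3]=o['position'];return T
def rays(n,px,T=None):
    p=vision.camera_params(n);K=np.array([[p['fx'],0,p['cx']],[0,p['fy'],p['cy']],[0,0,1]])
    u=cv2.undistortPoints(np.array(px,float).reshape(-1,1,2),K,np.array([p['k1'],0,0,0.])).reshape(-1,2)
    C=np.array(p['cam_to_world']) if n!='wrist' else T@np.array(p['hand_eye'])
    return C[:3,3],np.c_[u,np.ones(len(u))]@C[:3,:3].T
def onz(n,px,z,T=None):
    c,d=rays(n,px,T);return c+d*((z-c[2])/d[:,2])[:,None]
def circ(P):
    A=np.c_[2*P[:,:2],np.ones(len(P))];s=np.linalg.lstsq(A,(P[:,:2]**2).sum(1),rcond=None)[0];return s[:2],np.sqrt(s[2]+s[0]**2+s[1]**2)
def goal(pos,ydir_deg,T=None):
    """tool-down goal with tool y at world azimuth; prints shift mm and turn deg in present tool axes"""
    T=tool() if T is None else T
    a=np.radians(ydir_deg);y=np.array([np.cos(a),np.sin(a),0]);z=np.array([0,0,-1.]);R=np.c_[np.cross(y,z),y,z]
    t=T[:3,:3].T@(np.array(pos)-T[:3,3])*1000;r=np.degrees(Ro.from_matrix(T[:3,:3].T@R).as_rotvec())
    return np.round(np.r_[t,r],1).tolist()
E
python3 - <<'E'
from h import *
im=cv2.imread('pics/top0.png');hsv=cv2.cvtColor(im,cv2.COLOR_BGR2HSV)
c=im[75:220,140:390];cv2.imwrite('pics/topc.png',cv2.resize(c,None,fx=3.2,fy=3.2,interpolation=cv2.INTER_CUBIC))
for (x,y) in [(282,203),(282,201),(282,190),(240,165),(173,190),(285,132),(310,167)]: print((x,y),hsv[y,x])
def blobs(lo,hi,roi):
    m=cv2.inRange(hsv,lo,hi);k=np.zeros_like(m);x0,y0,x1,y1=roi;k[y0:y1,x0:x1]=m[y0:y1,x0:x1];return k
m=blobs((5,90,60),(20,255,255),(225,70,345,215));cs=max(cv2.findContours(m,0,1)[0],key=cv2.contourArea).reshape(-1,2)
hull=cv2.convexHull(cs).reshape(-1,2);f=cs[cs[:,1]>165];P=onz('top',f,.056);print('rim',circ(P))
m=blobs((105,100,20),(130,255,200),(140,155,205,225));cs=max(cv2.findContours(m,0,1)[0],key=cv2.contourArea)
b=cv2.boxPoints(cv2.minAreaRect(cs));print('tray lining',b.tolist(),onz('top',b,.006).round(3).tolist())
E
```

```text
(282, 203) [ 16 113 124]
(282, 201) [ 14 154 101]
(282, 190) [ 13 157 112]
(240, 165) [ 14 147  73]
(173, 190) [110 131  74]
(285, 132) [ 75   3 151]
(310, 167) [114 227 126]
rim (array([ 0.61795597, -0.08511242]), np.float64(0.14405528421837044))
tray lining [[152.1955108642578, 204.92906188964844], [164.1245880126953, 165.7335662841797], [193.0536651611328, 174.53807067871094], [181.1245880126953, 213.7335662841797]] [[0.473, 0.344, 0.006], [0.605, 0.308, 0.006], [0.575, 0.21, 0.006], [0.444, 0.247, 0.006]]
```

View pics/topc.png

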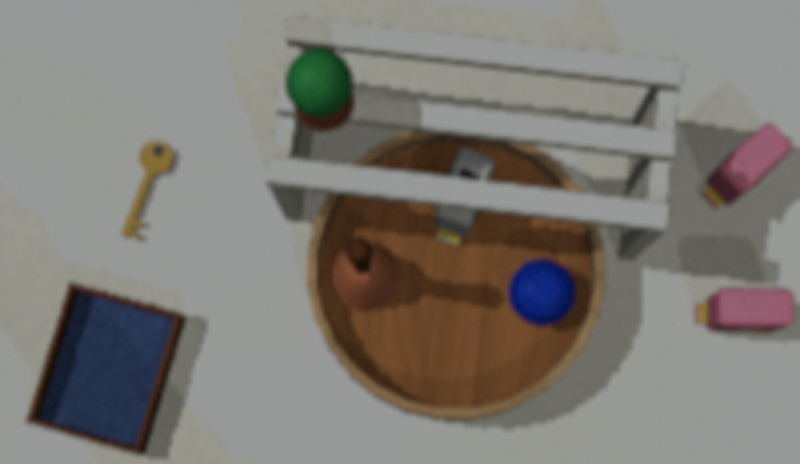

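Run:
```python
from h import *
C=np.array([.618,-.085,0])
cr=lambda x,y:(140+x/3.2,75+y/3.2)
def rep(n,c,z):
    P=onz('top',[cr(*c)],z)[0]-C;print(n,(P[:2]+C[:2]).round(3),'r',np.hypot(*P[:2]).round(3),'az',np.degrees(np.arctan2(P[1],P[0])).round(1))
rep('bell top',(358,247),.174);rep('bell base',(365,285),.03);rep('pw',(542,292),.045)
rep('tape far top edge',(475,152),.089);rep('tape near top',(457,225),.089);rep('tape tab',(448,238),.03)
s=onz('top',[cr(270,186),cr(665,226)],.167);d=s[0]-s[1];print('shelf yaw',np.degrees(np.arctan2(d[1],d[0]))-90, s.round(3).tolist())
T=tool()
for az in(140,174): 
    a=np.radians(az);print(az,goal(C+[.145*np.cos(a),.145*np.sin(a),.12],az))
    print(goal(C+[.145*np.cos(a),.145*np.sin(a),.12],az+180))
```

```text
bell top [0.619 0.006] r 0.091 az 89.3
bell base [0.607 0.006] r 0.091 az 96.8
pw [ 0.598 -0.173] r 0.09 az -102.7
tape far top edge [ 0.73  -0.104] r 0.114 az -9.5
tape near top [ 0.657 -0.086] r 0.039 az -1.6
tape tab [ 0.656 -0.079] r 0.038 az 9.1
shelf yaw -5.790508746385413 [[0.677, 0.088, 0.167], [0.64, -0.272, 0.167]]
140 [-479.1, -558.4, 111.4, -0.1, -0.1, -68.1]
[-479.1, -558.4, 111.4, -0.1, 0.1, 111.9]
174 [-471.9, -642.8, 111.6, -0.1, -0.1, -102.1]
[-471.9, -642.8, 111.6, -0.1, 0.1, 77.9]
```

Run:
```python
from h import *
print(goal([.42,.35,.23],35))
```

```text
[-290.1, -260.9, 0.8, -0.1, 0.0, 36.9]
```

```bash
python3 -m creep '[[0,-29,-26,0,0,0,3.7],[0,-58,-52,0,0,0,7.4],[0,-87,-78,0,0,0,11],[0,-116,-104,0,0,0,14.7],[0,-145,-130,0,0,0,18]]'
python3 - <<'E'
from h import *
print(goal([.42,.35,.23],35))
E
```

```text
t: 0.52
position: [0.3236, 0.5182, 0.2309]
ee_rot: [-0.0, 0.312, 0.95, -0.0]
ft_force: [0.7, -0.5, 0.1]
opening: 0.498
gripper_force: 0.0
[-177.3, -78.5, 1.0, -0.0, 0.0, 18.7]
```

```bash
python3 -m creep '[[0,-36,-16,0,0,0,3.7],[0,-71,-31,0,0,0,7.4],[0,-107,-47,0,0,0,11],[0,-142,-63,0,0,0,15],[0,-177,-78,0,0,0,19]]'
python3 - <<'E'
from h import *
C=np.array([.618,-.085,0]);a=np.radians(140)
print(goal(C+[.145*np.cos(a),.145*np.sin(a),.19],-40))
E
```

```text
t: 0.93
position: [0.4203, 0.3507, 0.2311]
ee_rot: [-0.0, 0.464, 0.886, -0.0]
ft_force: [0.7, 0.6, 0.1]
opening: 0.498
gripper_force: 0.0
[-331.0, -123.5, 41.2, -0.0, 0.0, 74.7]
```

```bash
python3 -m creep '[[0,-33,-12,0,0,0,7],[0,-66,-24,0,0,0,14],[0,-99,-36,0,0,0,21],[0,-132,-48,0,0,0,28],[0,-165,-60,0,0,0,35]]'
python3 - <<'E'
from h import *
C=np.array([.618,-.085,0]);a=np.radians(140)
print(goal(C+[.145*np.cos(a),.145*np.sin(a),.19],-40))
E
```

```text
t: 1.35
position: [0.4649, 0.1814, 0.2312]
ee_rot: [-0.0, 0.71, 0.704, -0.0]
ft_force: [0.9, 0.6, 0.6]
opening: 0.5
gripper_force: 0.0
[-172.9, 43.4, 41.2, -0.0, 0.0, 39.5]
```

```bash
python3 -m creep '[[0,-35,9,8,0,0,7],[0,-70,18,16,0,0,14],[0,-105,27,24,0,0,21],[0,-140,35,32,0,0,28],[0,-173,43,41,0,0,35]]';python3 -m creep '[[0,0,0,0,0,0,4.5],[0,0,0,0,0,0,4.5],[0,0,0,0,0,0,4.5]]'
python3 - <<'E'
from h import *
C=np.array([.618,-.085,0]);a=np.radians(140)
print(goal(C+[.145*np.cos(a),.145*np.sin(a),.19],-40))
T=tool();np.save('T1.npy',T);im=vision.grab_frame('wrist');cv2.imwrite('pics/w1.png',im)
E
```

```text
t: 1.77
position: [0.5077, 0.0081, 0.19]
ee_rot: [0.0, 0.889, 0.458, 0.0]
ft_force: [0.4, 0.1, 0.2]
opening: 0.5
gripper_force: 0.0
t: 2.02
position: [0.5073, 0.0103, 0.19]
ee_rot: [-0.0, 0.905, 0.426, -0.0]
ft_force: [1.0, 0.5, 0.2]
opening: 0.5
gripper_force: 0.0
[-1.9, 1.0, -0.0, -0.0, 0.0, 0.5]
```

View pics/w1.png

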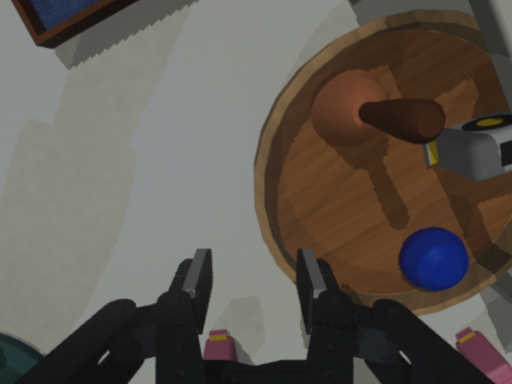

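The wrist view shows the rim's outer top edge running through (400,13), (330,50), (283,100), (256,160) and (262,230). The bell is at (345,108), the paperweight at (433,258), the tape at (480,150) and the tray at top left. I refit the rim circle from this view.

Run:
```python
from h import *
T=np.load('T1.npy');im=cv2.imread('pics/w1.png');hsv=cv2.cvtColor(im,cv2.COLOR_BGR2HSV)
m=cv2.inRange(hsv,(5,70,40),(22,255,255));pts=[]
for r in range(60,250,6):
    run=np.convolve(m[r,200:]>0,np.ones(8),'valid')
    k=np.where(run==8)[0]
    if len(k):pts.append((200+k[0],r))
P=onz('wrist',pts,.056,T);c,R=circ(P);print(c,R,pts[::6])
C=np.r_[c,0];a=np.radians(140)
print(goal(C+[.145*np.cos(a),.145*np.sin(a),.034],-40))
for n,p,z in(('bellbase',(345,108),.04),('pw',(434,258),.05)):
    q=onz('wrist',[p],z,T)[0]-C;print(n,np.hypot(q[0],q[1]),np.degrees(np.arctan2(q[1],q[0])))
```

```text
[ 0.62374188 -0.08158922] 0.14808657850896306 [(np.int64(310), 60), (np.int64(278), 96), (np.int64(262), 132), (np.int64(255), 168), (np.int64(255), 204), (np.int64(264), 240)]
[3.7, 4.0, 156.1, -0.1, 0.0, 0.6]
bellbase 0.09370009993284519 95.20621432338405
pw 0.08951950429408413 -104.33680447962689
```

```bash
python3 -m creep '[[0,2,3,35,0,0,0],[0,2,3,70,0,0,0],[0,2,3,105,0,0,0],[0,2,3,135,0,0,0],[0,2,3,155,0,0,0]]' && python3 -m creep '[[-1,0,0,0,0,0,0],[-1,0,0,0,0,0,0],[-1,0,0,0,0,0,0],[-1,0,0,0,0,0,0],[-1,0,0,0,0,0,0]]'
```

```text
t: 2.48
position: [0.5101, 0.0123, 0.033]
ee_rot: [-0.001, 0.904, 0.428, -0.001]
ft_force: [0.2, 0.0, 0.1]
opening: 0.502
gripper_force: 0.0
t: 2.9
position: [0.5155, 0.0103, 0.0364]
ee_rot: [0.003, 0.904, 0.428, 0.003]
ft_force: [5.7, -1.8, -16.5]
opening: 0.103
gripper_force: 57.8
```

```bash
python3 -m creep '[[-1,0,3,-1,0,0,0],[-1,0,5,-2,0,0,0],[-1,0,5,-2,0,0,0]]'; python3 -m creep '[[-1,-5,0.2,0,0,0,-2],[-1,-10,0.4,0,0,0,-4],[-1,-15.2,0.8,0,0,0,-6],[-1,-20.2,1.4,0,0,0,-8],[-1,-25.2,2.2,0,0,0,-10]]'
```

```text
t: 3.15
position: [0.5151, 0.0098, 0.0365]
ee_rot: [-0.001, 0.903, 0.429, -0.0]
ft_force: [3.6, 2.5, -26.5]
opening: 0.099
gripper_force: 58.7
t: 3.57
position: [0.5001, -0.0105, 0.0365]
ee_rot: [-0.001, 0.862, 0.508, -0.0]
ft_force: [3.0, 4.3, -28.0]
opening: 0.102
gripper_force: 59.9
```

```bash
python3 -m creep '[[-1,-10.1,0.4,1,0,0,-4],[-1,-20.2,1.4,2,0,0,-8],[-1,-30.2,3.2,3,0,0,-12],[-1,-40,5.6,4,0,0,-16],[-1,-49.6,8.7,5,0,0,-20]]'; python3 -m creep '[[-1,-10.1,0.4,0,0,0,-4],[-1,-20.2,1.4,0,0,0,-8],[-1,-30.2,3.2,0,0,0,-12],[-1,-40,5.6,0,0,0,-16],[-1,-49.6,8.7,0,0,0,-20]]'
```

```text
t: 3.98
position: [0.4819, -0.0573, 0.0361]
ee_rot: [-0.003, 0.76, 0.65, 0.001]
ft_force: [-8.5, 8.5, 41.6]
opening: 0.099
gripper_force: 70.3
t: 4.4
position: [0.4813, -0.1087, 0.0362]
ee_rot: [-0.003, 0.635, 0.773, 0.0]
ft_force: [-8.5, 6.9, 28.4]
opening: 0.097
gripper_force: 72.2
```

```bash
python3 -m creep '[[-1,-10.1,0.4,-1,0,0,-4],[-1,-20.2,1.4,-2,0,0,-8],[-1,-30.2,3.2,-2.5,0,0,-12],[-1,-40,5.6,-2.5,0,0,-16],[-1,-49.6,8.7,-2.5,0,0,-20]]'
python3 - <<'E'
from h import *
P=np.array([[.5151,.0098,0],[.5001,-.0105,0],[.4819,-.0573,0],[.4813,-.1087,0],tool()[:3,3]]);print(circ(P))
E
```

```text
t: 4.82
position: [0.4982, -0.1557, 0.0364]
ee_rot: [-0.004, 0.491, 0.871, -0.001]
ft_force: [-4.9, 6.9, 3.3]
opening: 0.104
gripper_force: 70.0
(array([ 0.62172283, -0.0846953 ]), np.float64(0.14247078363307128))
```

```bash
for i in 1; do python3 -m creep '[[-1,-10.1,0.4,0,0,0,-4],[-1,-20.2,1.4,0,0,0,-8],[-1,-30.2,3.2,0,0,0,-12],[-1,-40,5.6,0,0,0,-16],[-1,-49.6,8.7,0,0,0,-20]]'; done; python3 -m creep '[[-1,-10.1,0.4,0,0,0,-4],[-1,-20.2,1.4,0,0,0,-8],[-1,-30.2,3.2,0,0,0,-12],[-1,-40,5.6,0,0,0,-16],[-1,-49.6,8.7,0,0,0,-20]]'; python3 -m creep '[[-1,0,0,0,0,0,0],[-1,0,0,0,0,0,0],[-1,0,0,0,0,0,0]]'
python3 - <<'E'
from h import *
p=tool()[:2,3]-[.622,-.0847];print(np.degrees(np.arctan2(p[1],p[0]))%360,np.hypot(*p))
cv2.imwrite('pics/top2.png',cv2.resize(vision.grab_frame('top')[75:220,140:390],None,fx=3.2,fy=3.2,interpolation=cv2.INTER_CUBIC))
E
```

```text
t: 5.23
position: [0.5305, -0.1942, 0.0364]
ee_rot: [-0.004, 0.333, 0.943, -0.001]
ft_force: [-5.0, 6.1, 3.6]
opening: 0.098
gripper_force: 72.1
t: 5.65
position: [0.5739, -0.2191, 0.0364]
ee_rot: [-0.005, 0.164, 0.986, -0.0]
ft_force: [-7.0, 7.0, 5.4]
opening: 0.103
gripper_force: 73.6
t: 5.9
position: [0.5743, -0.2192, 0.0364]
ee_rot: [-0.004, 0.165, 0.986, -0.0]
ft_force: [-6.2, 5.0, 5.4]
opening: 0.102
gripper_force: 76.0
250.46545767741657 0.14268441928865305
```

View pics/top2.png

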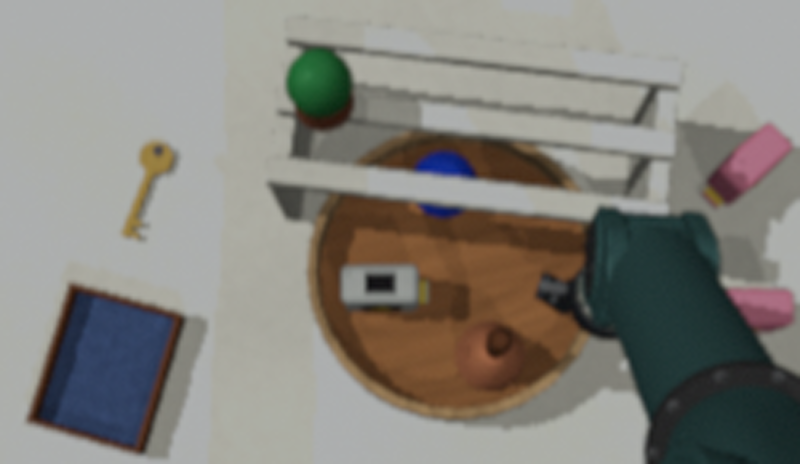

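The lazy susan has turned 110°. The tape is now on the left (380,287), the bell is at the front (490,355), and the paperweight is at the back. I release, lift, and regrip at azimuth 152°.

```bash
python3 -m creep '[[0,0,0,0,0,0,0],[0,0,0,0,0,0,0],[0,0,0,0,0,0,0],[0,0,0,0,0,0,0]]'; python3 -m creep '[[0,0,0,-35,0,0,0],[0,0,0,-75,0,0,0],[0,0,0,-115,0,0,0],[0,0,0,-155,0,0,0],[0,0,0,-170,0,0,0]]';python3 - <<'E'
from h import *
C=np.array([.622,-.0847,0]);a=np.radians(152)
T=tool();print(T[:3,3],goal(C+[.143*np.cos(a),.143*np.sin(a),.205],-28))
E
```

```text
t: 6.28
position: [0.5789, -0.2236, 0.036]
ee_rot: [0.001, 0.171, 0.985, -0.001]
ft_force: [0.6, 0.3, 0.3]
opening: 0.501
gripper_force: 0.0
t: 6.7
position: [0.5813, -0.2241, 0.2114]
ee_rot: [0.005, 0.171, 0.985, -0.001]
ft_force: [0.8, -0.1, -0.7]
opening: 0.502
gripper_force: 0.0
[ 0.58126071 -0.22414573  0.2113606 ] [150.2, 165.6, 4.8, 0.5, 0.5, 98.3]
```

```bash
python3 -m creep '[[0,15,17,0,0,0,7],[0,30,34,0,0,0,14],[0,45,51,0,0,0,21],[0,60,68,0,0,0,28],[0,76,84,0,0,0,35]]';python3 - <<'E'
from h import *
C=np.array([.622,-.0847,0]);a=np.radians(152)
print(goal(C+[.143*np.cos(a),.143*np.sin(a),.205],-28))
E
```

```text
t: 7.12
position: [0.5347, -0.1175, 0.2055]
ee_rot: [0.001, 0.462, 0.887, 0.0]
ft_force: [0.8, 0.2, -0.2]
opening: 0.502
gripper_force: 0.0
[104.2, 25.4, 0.4, 0.1, 0.0, 62.9]
```

```bash
python3 -m creep '[[0,21,5,0,0,0,7],[0,42,10,0,0,0,14],[0,63,15,0,0,0,21],[0,84,20,0,0,0,28],[0,104,25,0,0,0,35]]';python3 -m creep '[[0,0,0,0,0,0,7],[0,0,0,0,0,0,14],[0,0,0,0,0,0,21],[0,0,0,0,0,0,28],[0,0,0,0,0,0,28]]';python3 - <<'E'
from h import *
C=np.array([.622,-.0847,0]);a=np.radians(152)
print(goal(C+[.143*np.cos(a),.143*np.sin(a),.036],-28))
E
```

```text
t: 7.53
position: [0.4946, -0.018, 0.2054]
ee_rot: [0.0, 0.707, 0.707, 0.0]
ft_force: [-0.5, -0.1, -0.1]
opening: 0.502
gripper_force: 0.0
t: 7.95
position: [0.4952, -0.0188, 0.2053]
ee_rot: [0.001, 0.856, 0.517, 0.0]
ft_force: [0.3, 0.2, -0.2]
opening: 0.501
gripper_force: 0.0
[1.3, -0.3, 169.3, 0.1, -0.0, 0.2]
```

```bash
python3 -m creep '[[0,1,0,40,0,0,0],[0,1,0,80,0,0,0],[0,1,0,120,0,0,0],[0,1,0,155,0,0,0],[0,1,0,173,0,0,0]]' && python3 -m creep '[[-1,0,0,0,0,0,0],[-1,0,0,0,0,0,0],[-1,0,0,0,0,0,0],[-1,0,0,0,0,0,0],[-1,0,0,0,0,0,0]]'
python3 - <<'E'
from h import *
p=tool()[:2,3]-[.622,-.0847];print(np.degrees(np.arctan2(p[1],p[0]))%360,np.hypot(*p))
E
```

```text
t: 8.37
position: [0.4939, -0.0179, 0.0287]
ee_rot: [-0.001, 0.855, 0.519, -0.001]
ft_force: [-0.9, 0.7, 1.1]
opening: 0.499
gripper_force: 0.0
t: 8.78
position: [0.4943, -0.0152, 0.0321]
ee_rot: [-0.001, 0.853, 0.521, 0.0]
ft_force: [-0.0, 4.0, -17.5]
opening: 0.136
gripper_force: 56.3
151.4286872909636 0.14538569906762608
```

```bash
R='' ; python3 -m creep '[[-1,-5,0.2,0.5,0,0,-2],[-1,-10.1,0.4,1,0,0,-4],[-1,-20.2,1.4,1.2,0,0,-8],[-1,-30.2,3.2,1.2,0,0,-12],[-1,-40,5.6,1.2,0,0,-16]]'; python3 -m creep '[[-1,-10.1,0.4,0,0,0,-4],[-1,-20.2,1.4,0,0,0,-8],[-1,-30.2,3.2,0,0,0,-12],[-1,-40,5.6,0,0,0,-16],[-1,-49.6,8.7,0,0,0,-20]]'; python3 -m creep '[[-1,-10.1,0.4,0,0,0,-4],[-1,-20.2,1.4,0,0,0,-8],[-1,-30.2,3.2,0,0,0,-12],[-1,-40,5.6,0,0,0,-16],[-1,-49.6,8.7,0,0,0,-20]]'
python3 - <<'E'
from h import *
p=tool()[:2,3]-[.622,-.0847];print(np.degrees(np.arctan2(p[1],p[0]))%360,np.hypot(*p))
cv2.imwrite('pics/top3.png',cv2.resize(vision.grab_frame('top')[75:220,140:390],None,fx=3.2,fy=3.2,interpolation=cv2.INTER_CUBIC))
E
```

```text
t: 9.2
position: [0.4802, -0.0526, 0.032]
ee_rot: [-0.002, 0.771, 0.637, 0.0]
ft_force: [-3.3, 6.9, -5.0]
opening: 0.128
gripper_force: 62.0
t: 9.62
position: [0.4778, -0.1038, 0.032]
ee_rot: [-0.002, 0.649, 0.761, -0.0]
ft_force: [-3.8, 6.7, -2.8]
opening: 0.128
gripper_force: 64.9
t: 10.03
position: [0.4932, -0.1521, 0.032]
ee_rot: [-0.002, 0.507, 0.862, -0.001]
ft_force: [-4.7, 5.6, -1.7]
opening: 0.127
gripper_force: 66.4
207.62315291163304 0.1454070972659332
```

View pics/top3.png

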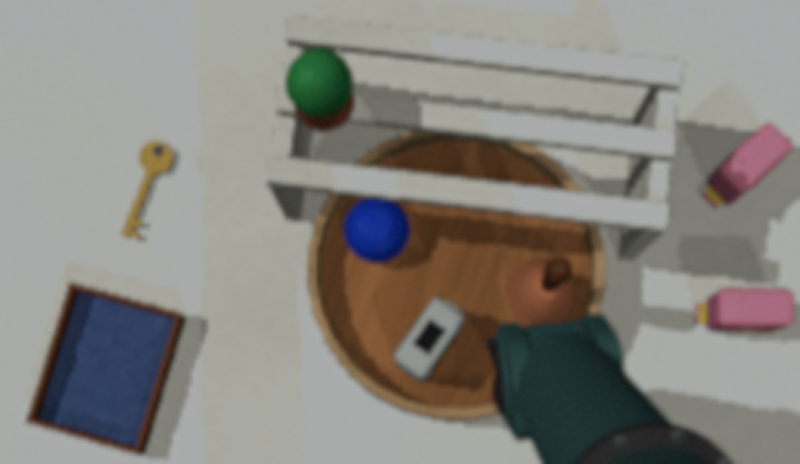

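The tape is now at (430,338), nearly at the front. The bell is at (545,290) and clear of the slats. It needs about 12° more.

```bash
python3 -m creep '[[-1,-7.6,0.2,0,0,0,-3],[-1,-15.2,0.8,0,0,0,-6],[-1,-22.7,1.8,0,0,0,-9],[-1,-30.2,3.2,0,0,0,-12],[-1,-30.2,3.2,0,0,0,-12]]';python3 -m creep '[[0,0,0,0,0,0,0],[0,0,0,0,0,0,0],[0,0,0,0,0,0,0],[0,0,0,0,0,0,0]]'; python3 -m creep '[[0,0,0,-35,0,0,0],[0,0,0,-75,0,0,0],[0,0,0,-115,0,0,0],[0,-30,0,-155,0,0,0],[0,-70,0,-160,0,0,0]]'
python3 - <<'E'
from h import *
im=vision.grab_frame('top');cv2.imwrite('pics/top4.png',cv2.resize(im[75:220,140:390],None,fx=3.2,fy=3.2,interpolation=cv2.INTER_CUBIC))
E
```

```text
t: 10.5
position: [0.5114, -0.179, 0.032]
ee_rot: [-0.001, 0.417, 0.909, -0.001]
ft_force: [-5.4, 4.3, 3.2]
opening: 0.124
gripper_force: 77.7
t: 10.83
position: [0.5145, -0.1799, 0.0317]
ee_rot: [0.002, 0.421, 0.907, 0.0]
ft_force: [-0.0, 0.8, 0.1]
opening: 0.495
gripper_force: 0.0
t: 11.25
position: [0.5567, -0.2262, 0.1956]
ee_rot: [0.003, 0.418, 0.909, 0.001]
ft_force: [1.4, 0.6, -0.6]
opening: 0.503
gripper_force: 0.0
```

View pics/top4.png

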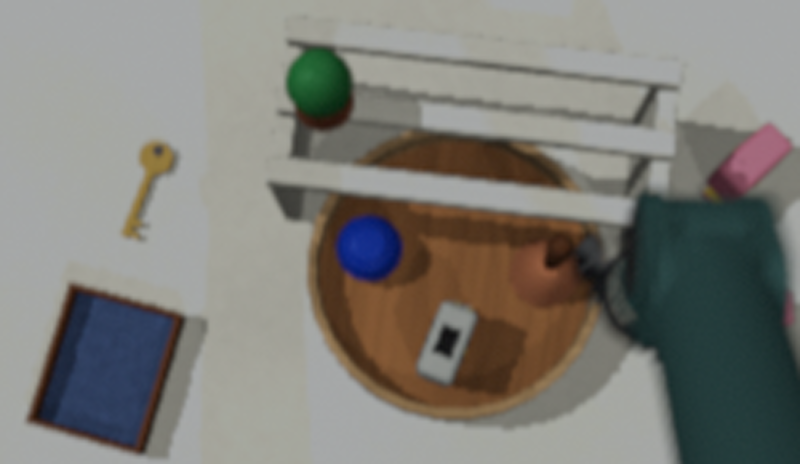

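Run:
```python
from h import *
o=bot.get_obs();print(o['t'],o['joints'].round(3),o['joint_vel'].round(3),o['position'].round(4),o['ft_force'].round(1))
T=tool();np.save('T2.npy',T);im=vision.grab_frame('wrist');cv2.imwrite('pics/w2.png',im);print(T.round(3))
```

```text
11.3 [ 0.593  0.507 -0.376  1.901  0.268  0.761  0.768] [-0.01   0.027  0.075  0.045  0.035 -0.123 -0.104] [ 0.5651 -0.2378  0.1967] [ 5.1 -5.5  1.8]
[[-0.643  0.765  0.019  0.565]
 [ 0.765  0.643 -0.009 -0.238]
 [-0.019  0.009 -1.     0.197]
 [ 0.     0.     0.     1.   ]]
```

View pics/w2.png

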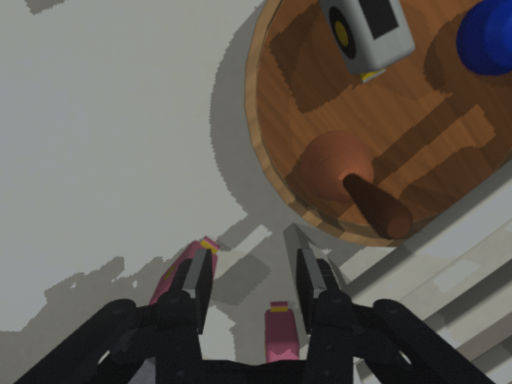

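I lifted safely, but I typed the retreat shift in x instead of y; nothing was touched. The bell still stands at (345,170), and the tape is at (370,30). Next I locate the tape.

Run:
```python
from h import *
cr=lambda x,y:(140+x/3.2,75+y/3.2)
im=cv2.imread('pics/top4.png');hsv=cv2.cvtColor(im,cv2.COLOR_BGR2HSV)
m=cv2.inRange(hsv,(0,0,95),(179,60,255));k=np.zeros_like(m);k[290:395,405:490]=m[290:395,405:490]
k=cv2.morphologyEx(k,cv2.MORPH_CLOSE,np.ones((25,25)));cs=max(cv2.findContours(k,0,1)[0],key=cv2.contourArea)
b=cv2.boxPoints(cv2.minAreaRect(cs));P=onz('top',[cr(*p) for p in b],.089);print(b.tolist(),P.round(3).tolist(),P.mean(0))
e=[P[1]-P[0],P[2]-P[1]];
for v in e:print(np.hypot(v[0],v[1]),np.degrees(np.arctan2(v[1],v[0]))%180)
T=tool()
print(goal([.46,-.17,.20],60));print(goal([P.mean(0)[0],P.mean(0)[1],.19],72))
```

```text
[[412.6295166015625, 371.724609375], [442.1524658203125, 296.27703857421875], [478.65081787109375, 310.55902099609375], [449.12786865234375, 386.006591796875]] [[0.513, -0.043, 0.089], [0.587, -0.072, 0.089], [0.573, -0.107, 0.089], [0.5, -0.079, 0.089]] [ 0.54335921 -0.07521994  0.089     ]
0.07877311737107148 158.93714930248885
0.037942880233579925 68.59625245014657
[116.0, -35.8, -7.7, 0.2, 0.9, -20.1]
[135.3, 88.9, 2.8, 0.1, 0.9, -32.1]
```

```bash
python3 -m creep '[[0.4,30,-9,-2,0,0,-6],[0.4,60,-18,-4,0,0,-12],[0.4,90,-27,-6,0,0,-18],[0.4,116,-36,-8,0,1,-20],[0.4,116,-36,-8,0,1,-20]]';python3 - <<'E'
from h import *
print(goal([.543,-.075,.19],70))
E
```

```text
t: 11.77
position: [0.4468, -0.1613, 0.1969]
ee_rot: [-0.011, 0.255, 0.967, 0.003]
ft_force: [-0.0, 0.4, -0.8]
opening: 0.697
gripper_force: 0.0
[-41.4, 122.5, 6.0, 0.1, -1.3, -9.5]
```

```bash
python3 -m creep '[[0.4,-11,31,0,0,-0.5,-4],[0.4,-21,62,0,0,-1,-7],[0.4,-31,92,0,0,-1.3,-9.5],[0.4,-41,122,0,0,-1.3,-9.5],[0.4,-41,122,0,0,-1.3,-9.5]]';python3 -m creep '[[0.4,0,0,0,0,0,0]]'
python3 - <<'E'
from h import *
print(goal([.543,-.075,.05],70))
T=tool();np.save('T3.npy',T);im=vision.grab_frame('wrist');cv2.imwrite('pics/w3.png',im)
E
```

```text
t: 12.18
position: [0.5554, -0.072, 0.1983]
ee_rot: [0.007, 0.172, 0.985, 0.005]
ft_force: [0.6, 0.6, -0.1]
opening: 0.696
gripper_force: 0.0
t: 12.27
position: [0.5508, -0.0762, 0.1972]
ee_rot: [0.004, 0.174, 0.985, 0.002]
ft_force: [-0.0, -1.0, -0.7]
opening: 0.701
gripper_force: 0.0
[8.9, -2.4, 147.1, 0.3, 0.4, -0.0]
```

View pics/w3.png

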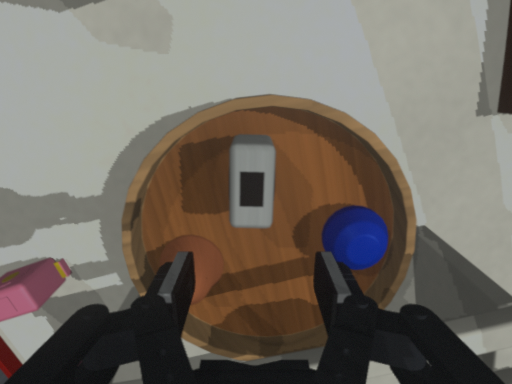

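The wrist view shows the tape's top face spanning (231,143) to (274,228), centred at (252,186), and lined up with the gripper axes.

Run:
```python
from h import *
T=np.load('T3.npy');P=onz('wrist',[(231,145),(274,145),(273,228),(231,227)],.089,T);c=P.mean(0);print(P.round(3).tolist(),c)
e=P[1]-P[0];az=np.degrees(np.arctan2(e[1],e[0]));e2=P[2]-P[1];print(az,np.hypot(*e[:2]),np.hypot(*e2[:2]))
print(goal([c[0],c[1],.05],70))
```

```text
[[0.505, -0.079, 0.089], [0.517, -0.047, 0.089], [0.585, -0.071, 0.089], [0.572, -0.105, 0.089]] [ 0.5448199  -0.07514298  0.089     ]
69.88166849300751 0.034143927637706205 0.07206142869761992
[5.9, 0.5, 146.7, 0.2, 0.4, -0.1]
```

```bash
python3 -m creep '[[0.4,6,0.5,35,0,0,0],[0.4,6,0.5,70,0,0,0],[0.4,6,0.5,105,0,0,0],[0.4,6,0.5,130,0,0,0],[0.4,6,0.5,146,0,0,0]]' && python3 -m creep '[[-1,0,0,0,0,0,0],[-1,0,0,0,0,0,0],[-1,0,0,0,0,0,0],[-1,0,0,0,0,0,0],[-1,0,0,0,0,0,0]]' && python3 -m creep '[[-1,0,0,-15,0,0,0],[-1,0,0,-35,0,0,0],[-1,0,0,-65,0,0,0],[-1,0,0,-95,0,0,0],[-1,0,0,-110,0,0,0]]'
python3 - <<'E'
from h import *
tr=np.array([[0.473,0.344],[0.605,0.308],[0.575,0.21],[0.444,0.247]]);c=tr.mean(0);e=tr[1]-tr[0];print(c,np.degrees(np.arctan2(e[1],e[0])),np.hypot(*e),np.hypot(*(tr[2]-tr[1])))
T=tool();print(T[:3,3]);print(goal([c[0],c[1],.17],75))
E
```

```text
t: 12.73
position: [0.5415, -0.0774, 0.0482]
ee_rot: [0.001, 0.176, 0.984, 0.0]
ft_force: [-0.4, 0.5, 0.6]
opening: 0.7
gripper_force: 0.0
t: 13.15
position: [0.5447, -0.0759, 0.0521]
ee_rot: [0.004, 0.175, 0.984, 0.001]
ft_force: [0.4, 0.5, -4.0]
opening: 0.44
gripper_force: 61.6
t: 13.57
position: [0.545, -0.0755, 0.1648]
ee_rot: [0.006, 0.175, 0.985, 0.001]
ft_force: [0.9, -0.2, -3.6]
opening: 0.438
gripper_force: 61.8
[0.52425 0.27725] -15.255118703057764 0.13682105101189657 0.10248902380255166
[ 0.54495785 -0.07554777  0.16481036]
[141.0, 324.1, -5.1, 0.3, 0.7, -5.2]
```

```bash
python3 -m creep '[[-1,12,28,0,0,0,-1],[-1,28,65,0,0,0,-2],[-1,43,100,0,0,0,-3],[-1,58,134,0,0,0,-4],[-1,72,165,0,0,0,-5]]';python3 -m creep '[[-1,0,0,0,0,0,0]]'
python3 - <<'E'
from h import *
T=tool();print(T[:3,3]);print(goal([.524,.277,.17],75))
E
```

```text
t: 13.98
position: [0.5324, 0.1063, 0.1622]
ee_rot: [0.004, 0.131, 0.991, 0.002]
ft_force: [1.4, -0.8, -2.6]
opening: 0.435
gripper_force: 61.9
t: 14.07
position: [0.5323, 0.1148, 0.1633]
ee_rot: [0.005, 0.126, 0.992, 0.006]
ft_force: [0.8, 1.7, -3.1]
opening: 0.436
gripper_force: 61.7
[0.53228125 0.11482117 0.16325397]
[48.4, 155.1, -5.2, 0.7, 0.5, 0.6]
```

```bash
python3 -m creep '[[-1,11,35,-1,0,0,0],[-1,22,70,-2,0,0,0],[-1,33,105,-3,0,0,0],[-1,42,135,-4,0,0,0],[-1,48,155,-5,0,0,0]]';python3 -m creep '[[-1,0,0,0,0,0,0],[-1,0,0,0,0,0,0]]'
python3 - <<'E'
from h import *
print(goal([.524,.277,.036],75))
T=tool();np.save('T4.npy',T);im=vision.grab_frame('wrist');cv2.imwrite('pics/w4.png',im)
E
```

```text
t: 14.48
position: [0.5262, 0.2708, 0.1676]
ee_rot: [0.004, 0.13, 0.991, 0.003]
ft_force: [1.5, 0.7, -3.3]
opening: 0.434
gripper_force: 62.0
t: 14.65
position: [0.5264, 0.268, 0.1672]
ee_rot: [0.004, 0.13, 0.991, 0.002]
ft_force: [-0.3, -0.1, -4.1]
opening: 0.436
gripper_force: 61.9
[5.5, 7.5, 131.2, 0.2, 0.4, 0.0]
```

View pics/w4.png

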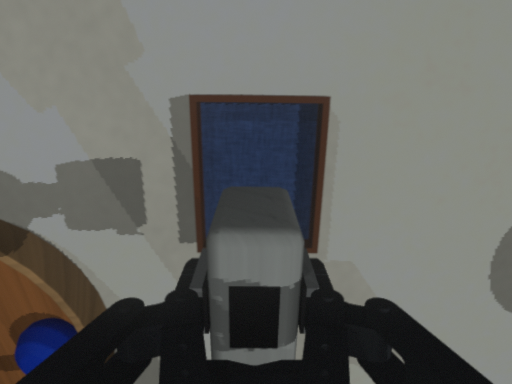

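The held tape hangs straight. The tray's outer top edge has corners at about (190,95), (330,97), (198,252) and (317,253).

Run:
```python
from h import *
T=np.load('T4.npy');P=onz('wrist',[(190,95),(330,97),(318,253),(197,252)],.026,T);print(P.round(3).tolist(),P.mean(0))
e=P[1]-P[0];print(np.degrees(np.arctan2(e[1],e[0])))
c=P.mean(0);print(goal([c[0],c[1],.036],75))
```

```text
[[0.435, 0.236, 0.026], [0.468, 0.352, 0.026], [0.614, 0.312, 0.026], [0.581, 0.194, 0.026]] [0.52444028 0.27350917 0.026     ]
74.24640243741452
[5.0, 6.7, 130.6, 0.1, 0.4, -0.1]
```

```bash
python3 -m creep '[[-1,4,5,30,0,0,0],[-1,4,5,60,0,0,0],[-1,4,5,90,0,0,0],[-1,4,5,112,0,0,0],[-1,4,5,124,0,0,0]]';python3 -m creep '[[-1,0,0,3,0,0,0],[-1,0,0,5,0,0,0],[-1,0,0,6,0,0,0],[-1,0,0,6,0,0,0]]'
```

```text
t: 15.12
position: [0.5243, 0.2684, 0.0397]
ee_rot: [0.002, 0.133, 0.991, -0.001]
ft_force: [-0.6, -0.4, -4.3]
opening: 0.436
gripper_force: 61.9
t: 15.45
position: [0.5264, 0.2728, 0.0377]
ee_rot: [0.004, 0.132, 0.991, 0.002]
ft_force: [0.0, -0.1, -3.4]
opening: 0.437
gripper_force: 61.9
```

Still unloaded, with the tape's base roughly 4 mm above the floor.

```bash
python3 -m creep '[[-1,0,0,2,0,0,0],[-1,0,0,3,0,0,0],[-1,0,0,3,0,0,0]]';python3 -m creep '[[-1,0,0,1,0,0,0],[-1,0,0,1,0,0,0]]'
```

```text
t: 15.7
position: [0.5256, 0.2726, 0.0339]
ee_rot: [0.004, 0.132, 0.991, 0.001]
ft_force: [0.0, -0.2, -3.1]
opening: 0.438
gripper_force: 61.9
t: 15.87
position: [0.5254, 0.2725, 0.0325]
ee_rot: [0.004, 0.132, 0.991, 0.001]
ft_force: [-0.3, -0.1, -3.3]
opening: 0.436
gripper_force: 61.9
```

```bash
python3 -m creep '[[-1,0,0,1,0,0,0],[-1,0,0,1,0,0,0],[-1,0,0,1,0,0,0]]';python3 -m creep '[[-1,0,0,1,0,0,0],[-1,0,0,1,0,0,0],[-1,0,0,1,0,0,0]]'
```

```text
t: 16.12
position: [0.5255, 0.2726, 0.0323]
ee_rot: [0.004, 0.132, 0.991, 0.001]
ft_force: [-0.8, -1.1, 6.3]
opening: 0.441
gripper_force: 62.7
t: 16.37
position: [0.5255, 0.2725, 0.0322]
ee_rot: [0.004, 0.132, 0.991, 0.001]
ft_force: [-2.8, -1.2, 13.2]
opening: 0.434
gripper_force: 63.6
```

Contact. I release gently, then lift.

```bash
python3 -m creep '[[0.3,0,0,-1,0,0,0],[0.3,0,0,-1,0,0,0],[0.3,0,0,-1,0,0,0],[0.3,0,0,-1,0,0,0],[0.3,0,0,-1,0,0,0]]';python3 -m creep '[[0.3,0,0,-20,0,0,0],[0.3,0,0,-50,0,0,0],[0.3,0,0,-90,0,0,0],[0.3,0,0,-130,0,0,0],[0.3,0,0,-160,0,0,0]]';python3 -m creep '[[0.3,-30,0,0,0,0,0],[0.3,-70,0,0,0,0,0],[0.3,-100,0,0,0,0,0],[0.3,-130,0,0,0,0,0],[0.3,-130,0,0,0,0,0]]'
python3 - <<'E'
from h import *
a=vision.grab_frame('top')[75:220,140:390];b=vision.grab_frame('side')
a=cv2.resize(a,(512,297));cv2.imwrite('pics/fin.png',np.vstack([a,b[90:]]))
E
```

```text
t: 16.78
position: [0.5254, 0.2725, 0.0312]
ee_rot: [0.003, 0.132, 0.991, 0.001]
ft_force: [-0.3, 0.3, -1.0]
opening: 0.65
gripper_force: 0.0
t: 17.2
position: [0.5246, 0.2729, 0.1941]
ee_rot: [0.004, 0.132, 0.991, 0.002]
ft_force: [0.5, 0.2, -0.4]
opening: 0.65
gripper_force: 0.0
t: 17.62
position: [0.657, 0.2336, 0.1918]
ee_rot: [0.006, 0.136, 0.991, 0.001]
ft_force: [0.4, -1.3, -1.4]
opening: 0.651
gripper_force: 0.0
```

View pics/fin.png

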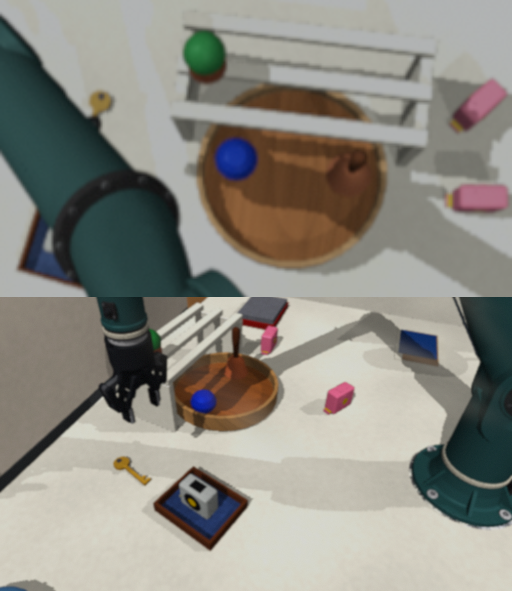

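The tape stands upright in the tray (200,495). The bell and the paperweight stand on the lazy susan, the key is undisturbed, and the gripper is clear of everything.

```bash
python3 -m creep '[[0.3,10,0,-5,0,0,0],[0.3,20,0,-10,0,0,0],[0.3,20,0,-10,0,0,0]]'; python3 -c "
from bench import ticket;print(ticket.hand_in())"
```

```text
t: 17.97
position: [0.6262, 0.2467, 0.2036]
ee_rot: [0.003, 0.129, 0.992, 0.002]
ft_force: [-0.8, 0.5, 1.2]
opening: 0.652
gripper_force: 0.0
the job is handed in; nothing more can be done
None
```

The job is handed in at about 18 s: I turned the lazy susan anticlockwise about half a turn, and the final pictures show the tape measure upright in the blue-lined tray, the bell and paperweight standing on the lazy susan, and the key undisturbed; the hand-in returned no verdict.

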